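Test two return springs on the studio's spring tester

ROBOT

A 6-joint arm with a two-finger parallel gripper is mounted at the origin on the work surface. World frame = base frame: x ahead of the robot, y to its left, z up, the work surface at z = 0. Lengths are in mm, angles in rad, forces in N, time in s.
With the tool pointing down it reaches from about 300 to 775 mm from the base axis. Payload 14.6 kg.
Tool frame: the origin (TCP) lies midway between the tips of the shut fingers; the grasp point (between the pads) lies 19 mm behind it; y points along the fingers, z is the direction in which the jaws open and shut, and the axes are right-handed (so a half turn about y gives the same grasp; the last joint's range is limited). The gripper opens to 94 mm and grips with 3 to 60 N. Pads are 16 mm wide; open, the fingers measure 119 mm over their backs; the gripper's body (75 mm by 177 mm) begins 78 mm behind the grasp point.
Start: joints at [-1.393, 0.3, 1.521, -0, 1.321, -0.067], TCP at [133.293, -533.594, 205.446] pointing down, gripper open.
Joint ranges: [-3.03, 3.03], [-0.79, 2.21], [0.23, 2.52], [-1.04, 4.18], [0, 3.07], [-2.55, 2.55]. Speed limits (rad/s): [2.22, 2.22, 2.57, 3.14, 3.14, 3.14].

INTERFACE

Orientations are given as [roll, pitch, yaw] about the fixed x, y, z axes, in that order (R = Rz(yaw) Ry(pitch) Rx(roll)).
In Python, from cell import manip gives the robot as it stands.
- The arm moves only by the tool play_rows, never from a script. Its argument "series" is a list of rows, each a list of 3 entries, a list of its own where there are three numbers: the shift along the tool's x, y, z in m, then the turn about the tool's y in rad, then the closure, from 0 (fully open) to 1 (shut). In form: [[[dx, dy, dz], twist, grip], ...]. A call has 1 to 20 rows; each row is the pose to reach, as a shift and turn from the pose measured when the call began, along the tool's axes at that moment; what a row does not reach only later rows make up. A row lasts 1/10 s, in which the tool goes at most 50 mm and 8.59 degrees, less where a joint would pass 70% of its speed; a pose out of reach is approached as far as the arm can. A call with a gripper value outside its range is refused whole. The fingers move at their own pace and stop on an object; "squeeze" is the grip in N (left out, the last holds). Time passes only in rows, so rows that repeat a pose let the fingers close. It gives the time, the measured TCP pose, the force and the opening at its end, in the units of the state.
- manip.read_state(): the state, without advancing time (a new reading comes with each control period).
- manip.camera(name): name is "scene" or "top" or "wrist"; returns the picture (420x560x3 uint8, red, green, blue); there is no depth.
- manip.camera_params(name): a dict with "K" (3x3 intrinsics, pixels), "rvec" (rotation vector, rad) and "tvec" (3), from world to camera coordinates, as OpenCV has them. Camera axes: x right, y down, z forward; pixel columns grow to the right and rows downward; lengths in mm; the calibration is good to about 2 mm. A picture is of the moment at which its call begins: read the wrist's pose just before it. camera_params takes no time and is no camera call; for the wrist camera it gives the pose at the moment of the call.
- manip.sign_off(): hands the job in, once; it reports no verdict.
The state is a dict: "clock": time; "joints": joint angles; "qd": joint speeds; "effort": joint torques, N m; "eef_pos": TCP position; "eef_rot": TCP orientation; "wrist_force": force on the tool from outside, world axes, zero at the start; "moment": the same for the moment, N m; "finger_gap": finger opening in mm.
Only numpy, scipy, OpenCV 4.12 (cv2) and the standard library are available. Lean on these libraries where they do the work, as an engineer would, in place of code of your own. Each camera call takes 0.05 s, during which the arm holds its last target. There are 200 camera calls.

TASK

Test the two springs standing in the tester, the left one first and then the right: press the cap straight down with closed fingers at about 12 newtons, keep it there for about a second (never near 20 newtons, which spoils the spring), and see whether the top of the loaded cap stays above the pointer's upper edge or sinks below it. When both have been tested, lift out any spring that sank below the pointer and stand it upright in the open tin; a spring that stayed above remains in its pocket, and the other things on the bench are left alone.

Things in the scene. Friction and masses are not known exactly. Their poses are not given: they have to be found in the camera images.
- spring_a: One of two: steel spring, 72 mm high when free: base disc 40 mm across, 12 mm high; dark coil; sliding cap 40 mm across, 14 mm high, spanning 58 to 72 mm above the underside. About 110 g (varies). Can be lifted by the cap, which does not come off. Stands in a pocket of the tester; which spring is in which pocket varies. Origin: centre of the underside, z up along the spring.
- spring_b: The other of two, same form: steel spring, 72 mm high when free: base disc 40 mm across, 12 mm high; dark coil; sliding cap 40 mm across, 14 mm high, spanning 58 to 72 mm above the underside. About 110 g (varies). Can be lifted by the cap, which does not come off. Stands in a pocket of the tester; which spring is in which pocket varies. Origin: centre of the underside, z up along the spring.
- spring_a_top (a point): centre of the top face of spring_a's cap, 72 mm above the spring's origin when free; sinks with the cap. The springs look alike but differ in stiffness, unseen: 12 N on the cap sinks it by 10 to 30 mm, in proportion to the force after the first 0.5 N; hard stop at 34 mm. It springs back when released.
- spring_b_top (a point): centre of the top face of spring_b's cap, 72 mm above the spring's origin when free; sinks with the cap. The springs look alike but differ in stiffness, unseen: 12 N on the cap sinks it by 10 to 30 mm, in proportion to the force after the first 0.5 N; hard stop at 34 mm. It springs back when released.
- tester: spring tester: green plate screwed to the bench, 110 mm (its x) by 210 mm (its y) by 22 mm high, with two round pockets 42 mm across and 10 mm deep (floor 12 mm above the bench), 60 mm to either side of its centre along its y. Origin: centre of the underside. Its +y side is the left as seen from the robot.
- pocket_left (a point): centre of the floor of the left pocket (tester +y), as seen from the robot
- pocket_right (a point): centre of the floor of the right pocket (tester -y), as seen from the robot
- pointer: reference mark of the tester: dark steel cross blade, 64 mm long along the tester's y, 8 mm wide, 4 mm thick, on a thin fixed post midway between the pockets; each end stops 8 mm short of a cap. Its upper edge is the mark, 63 to 68 mm above the bench (varies). Origin: centre of the upper edge.
- tin: open shallow square brass tin for rejects, 120 by 120 mm outside, 35 mm high, walls and floor 4 to 5 mm thick, loose, about 0.5 kg, to the left or right of the tester. Origin: centre of the underside, z up.
- closed_tin: shut tin with a brass lid, 120 by 120 by 56 mm, on the other side of the tester; bystander. Origin: centre of the underside.
- jar: lidded glass jar, 56 mm across, 75 mm high; bystander. Origin: centre of the underside.
- screwdriver: screwdriver lying on the bench; bystander. Origin: on its underside, along its length.
- wood_block: dark wooden block 70 by 45 by 30 mm; bystander. Origin: centre of the underside.
There are look-alikes about, which are no part of the job. Leave any blue or green look-alike of the spring_b alone.

How it is judged (in metres and radians):
On the way, in this order (a step that is already met when the one before it is completed fails the run):
1. the left spring, seated in its pocket, is held loaded by the fingers with 9.5 to 14.5 N for 0.7 s (((contact force between the fingers and spring_a between 9.5 and 14.5 N and contact force between spring_a and tester above 9 N and z of spring_a in the frame of tester below 0.016 m and angle between spring_a's own z axis and vertical below 0.06 rad and y of spring_a in the frame of tester above 0.03 m) or (contact force between the fingers and spring_b between 9.5 and 14.5 N and contact force between spring_b and tester above 9 N and z of spring_b in the frame of tester below 0.016 m and angle between spring_b's own z axis and vertical below 0.06 rad and y of spring_b in the frame of tester above 0.03 m))), for 0.7 s.
2. then the right spring is held loaded in the same way (((contact force between the fingers and spring_a between 9.5 and 14.5 N and contact force between spring_a and tester above 9 N and z of spring_a in the frame of tester below 0.016 m and angle between spring_a's own z axis and vertical below 0.06 rad and y of spring_a in the frame of tester below -0.03 m) or (contact force between the fingers and spring_b between 9.5 and 14.5 N and contact force between spring_b and tester above 9 N and z of spring_b in the frame of tester below 0.016 m and angle between spring_b's own z axis and vertical below 0.06 rad and y of spring_b in the frame of tester below -0.03 m))), for 0.7 s.
At the end, for the whole second after the job is handed in: Each spring whose cap top sinks below the pointer's upper edge under 12 N stands upright (within 0.15 rad) and at rest on the floor of the open tin; each that stays above is seated upright in the pocket it started in (within 6 mm) (x of spring_a in the frame of tin between -0.045 and 0.045 m and y of spring_a in the frame of tin between -0.045 and 0.045 m and z of spring_a in the frame of tin between 0 and 0.012 m and angle between spring_a's own z axis and vertical below 0.15 rad and linear speed of each of spring_a, spring_b below 0.02 m/s and angle between tin's own z axis and vertical below 0.1 rad and distance of spring_b from where it was at the start of the episode below 0.006 m and angle between spring_b's own z axis and vertical below 0.08 rad); the robot touches nothing.
It fails at once if a spring is overloaded: pressed on the tester with more than 20 N (contact force between any of spring_a, spring_b and tester above 20 N).
It fails at once if a bystander (closed tin, jar, screwdriver, wooden block) is moved more than 15 mm (distance of any of closed_tin, jar, screwdriver, wood_block from where it was at the start of the episode above 0.015 m).
It also fails if it takes over 58 s, if anything falls off the work surface, if the arm or the gripper's body presses on something with over 40 N, if the wrist force passes 120 N, or if a joint passes its speed limit or range.

## Working session

There is one attempt and no reset: what is moved stays moved. The work goes in short steps, Python scripts to look and compute and a tool call to move; the robot and the scene stay as the last step left them, time stands still between calls to the robot, and variables do not carry over. Pictures are saved under pics/ and viewed, about 8 in all and at most 12, crops included, and the job is handed in when it is done.

Besides the shell and the picture viewer there is one more tool, called after "Call:" in YAML: its name, and indented under it one key for each argument. play_rows: Moves the arm, as the interface text tells. Its arguments: {"type":"object","properties":{"series":{"type":"array","items":{"type":"array"}},"squeeze":{"type":"number"}},"required":["series"]}

```bash
mkdir -p pics; ls
cat > h.py <<'E'
import numpy as np,cv2
from cell import manip
def cam(n):
    p=manip.camera_params(n);return np.array(p["K"]),cv2.Rodrigues(np.array(p["rvec"],float))[0],np.array(p["tvec"],float).ravel()
def ray(c,u,v):
    K,R,t=c;return -R.T@t, R.T@np.linalg.inv(K)@np.array([u,v,1.])
def onz(c,u,v,z):
    o,d=ray(c,u,v);return o+d*(z-o[2])/d[2]
def proj(c,P):
    K,R,t=c;q=K@(R@np.array(P,float)+t);return q[:2]/q[2]
def save(n,f,im=None):
    im=manip.camera(n) if im is None else im
    cv2.imwrite("pics/"+f,cv2.cvtColor(im,cv2.COLOR_RGB2BGR));return im
E
python3 - <<'E'
from h import *
print(manip.read_state())
a=save("top","a.png");b=save("scene","b.png")
for n in("top","scene"):
    c=cam(n);print(n,-c[1].T@c[2],c[1][2],c[0][0,0])
E
```

```text
pics
{'clock': 0.0, 'joints': array([-1.39262924e+00,  3.00449475e-01,  1.52157135e+00, -2.62691361e-05,
        1.32070625e+00, -6.66068423e-02]), 'qd': array([ 0.00034619,  0.00019499,  0.00095213, -0.00264004,  0.00191745,
        0.00065139]), 'effort': array([ 2.63037065e-03, -5.31800687e+01, -3.52735198e+01,  7.09642796e-02,
        2.43620243e-02, -8.86244379e-05]), 'eef_pos': array([ 133.22581731, -533.35165747,  204.90231341]), 'eef_rot': array([-1.57192992e+00,  5.01158562e-05, -2.89681224e+00]), 'wrist_force': array([ 0.42704369, -0.18794146,  0.23472383]), 'moment': array([ 0.01947978,  0.02841848, -0.01582443]), 'finger_gap': 94.27607389611603}
top [435.14157974  20.42804132 878.6681001 ] [ 0.20038588 -0.03875461 -0.97895024] 420.14770587790315
scene [1027.13698482 -466.56210279  743.32107116] [-0.47766592  0.51829029 -0.70937328] 402.23311109487724
```

View pics/a.png

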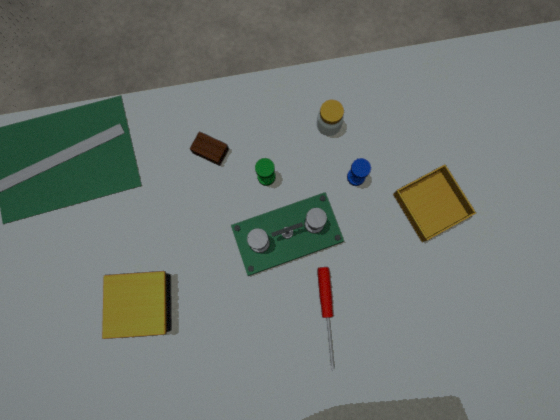

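View pics/b.png

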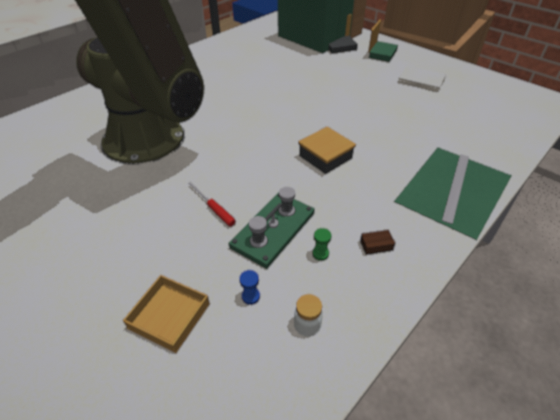

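The top view shows the caps at about (258,240) (left) and (316,220) (right) on the green plate. The open tin is at (434,204) on the right, the closed tin at (137,305). Blue and green look-alikes are at (360,170) and (265,170).

Run:
```python
from h import *
im=cv2.cvtColor(cv2.imread("pics/a.png"),cv2.COLOR_BGR2RGB);c=cam("top")
hsv=cv2.cvtColor(im,cv2.COLOR_RGB2HSV)
print(hsv[240,258],hsv[220,316],hsv[250,290],hsv[204,434],hsv[170,264])
def big(m,x0,x1,y0,y1):
    k=np.zeros_like(m);k[y0:y1,x0:x1]=m[y0:y1,x0:x1]
    cs,_=cv2.findContours(k,cv2.RETR_EXTERNAL,cv2.CHAIN_APPROX_NONE);return max(cs,key=cv2.contourArea)
g=cv2.inRange(hsv,(60,80,20),(90,255,255))
r=cv2.minAreaRect(big(g,225,350,188,280));bx=cv2.boxPoints(r)
P=np.array([onz(c,*q,22) for q in bx]);print("plate",P.round(1),P.mean(0),np.linalg.norm(P[1]-P[0]),np.linalg.norm(P[2]-P[1]))
e=P[1]-P[0] if np.linalg.norm(P[1]-P[0])>np.linalg.norm(P[2]-P[1]) else P[2]-P[1]
e*=np.sign(e[1]);e/=np.linalg.norm(e);print("y axis",e)
for s in(60,-60):
    q=P.mean(0)+s*e;print("pocket",q,proj(c,[q[0],q[1],84]))
t=cv2.inRange(hsv,(10,120,40),(30,255,255));r=cv2.minAreaRect(big(t,385,485,155,250));print(r)
for q in cv2.boxPoints(r):print(onz(c,*q,35))
print("tin floor ctr",onz(c,434,205,5))
k=cv2.inRange(hsv,(0,0,110),(179,70,255))
for x,y in((258,240),(316,220)):
    q=big(k,x-14,x+14,y-15,y+15);(u,v),rr=cv2.minEnclosingCircle(q);print("cap",u,v,rr,cv2.contourArea(q),onz(c,u,v,84))
cv2.imwrite("pics/c.png",cv2.resize(cv2.imread("pics/a.png")[185:285,220:480],None,fx=3,fy=3,interpolation=cv2.INTER_CUBIC))
```

```text
[ 99  13 134] [105  12 125] [ 74 127  86] [ 22 178 135] [ 67 203 102]
plate [[ 600.4  113.8   22. ]
 [ 635.6  -95.8   22. ]
 [ 525.1 -110.6   22. ]
 [ 492.6   94.2   22. ]] [5.63405977e+02 4.00959799e-01 2.20000000e+01] 212.43430456190222 111.52651368499465
y axis [-0.16562889  0.98618815 -0.        ]
pocket [553.46824338  59.57224892  22.        ] [257.15238095 238.63666224]
pocket [573.34371002 -58.77032932  22.        ] [316.03657383 217.36161571]
((433.9154052734375, 202.47689819335938), (59.04052734375, 61.89332962036133), 60.2551155090332)
[ 604.8623917  -229.44573031   35.        ]
[ 648.94049393 -356.0389514    35.        ]
[ 531.4172713  -386.67026525   35.        ]
[ 490.22041728 -262.76877323   35.        ]
tin floor ctr [ 567.30192277 -318.92986574    5.        ]
cap 257.0 239.65908813476562 11.385008811950684 285.0 [551.5893553   60.18691835  84.        ]
cap 316.1499938964844 217.33749389648438 9.855883598327637 269.0 [573.35002559 -58.99423858  84.        ]
```

View pics/c.png

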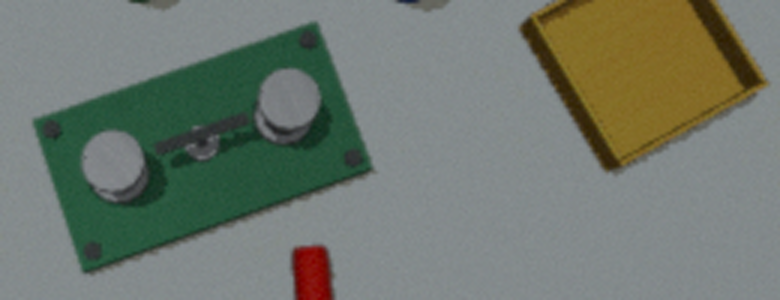

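The left cap is near (553,60) and the right near (573,-59), which agrees with the plate centre and ±60 mm. I'm moving above the left spring with the jaws turned along the tester's x.

Call:
play_rows:
  series:
    - [[-0.551,0.045,-0.4735],-1.492,1]
    - [[-0.551,0.045,-0.4735],-1.492,1]
    - [[-0.551,0.045,-0.4735],-1.492,1]
    - [[-0.551,0.045,-0.4735],-1.492,1]
    - [[-0.551,0.045,-0.4735],-1.492,1]
    - [[-0.551,0.045,-0.4735],-1.492,1]
    - [[-0.551,0.045,-0.4735],-1.492,1]
    - [[-0.551,0.045,-0.4735],-1.492,1]
    - [[-0.551,0.045,-0.4735],-1.492,1]
    - [[-0.551,0.045,-0.4735],-1.492,1]
    - [[-0.551,0.045,-0.4735],-1.492,1]
    - [[-0.551,0.045,-0.4735],-1.492,1]
    - [[-0.551,0.045,-0.4735],-1.492,1]
    - [[-0.551,0.045,-0.4735],-1.492,1]
    - [[-0.551,0.045,-0.4735],-1.492,1]
    - [[-0.551,0.045,-0.4735],-1.492,1]
    - [[-0.551,0.045,-0.4735],-1.492,1]
    - [[-0.551,0.045,-0.4735],-1.492,1]
    - [[-0.551,0.045,-0.4735],-1.492,1]
    - [[-0.551,0.045,-0.4735],-1.492,1]

```text
clock: 2.1
eef_pos: [552.9, 58.9, 160.8]
eef_rot: [-1.57, 0.001, -1.406]
wrist_force: [-0.3, 0.3, 0.5]
finger_gap: 0.3
```

Run:
```python
from h import *
s=manip.read_state();print({k:np.round(s[k],4) for k in("clock","eef_pos","eef_rot","joints","wrist_force","finger_gap")})
a=save("wrist","d.png");c=cam("wrist");print(-c[1].T@c[2],c[1])
for p in([552.5,60,84],[573.3,-58.9,84],[563.4,.5,65]):print(proj(c,p))
```

```text
{'clock': np.float64(2.1), 'eef_pos': array([552.9252,  58.8931, 160.7938]), 'eef_rot': array([-1.5704e+00,  9.0000e-04, -1.4059e+00]), 'joints': array([ 3.9800e-02,  3.5270e-01,  1.5583e+00,  1.0000e-03,  1.2303e+00,
       -1.2550e-01]), 'wrist_force': array([-0.3376,  0.3275,  0.5455]), 'finger_gap': np.float64(0.305)}
[541.52409973 131.61485159 339.84329422] [[ 0.98639871  0.16436594  0.00119432]
 [ 0.15850208 -0.95308225  0.25789788]
 [ 0.04352792 -0.25420084 -0.96617144]]
[279.18384722 214.26983445]
[280.39706569 340.04725507]
[280.3733853  271.14770805]
```

View pics/d.png

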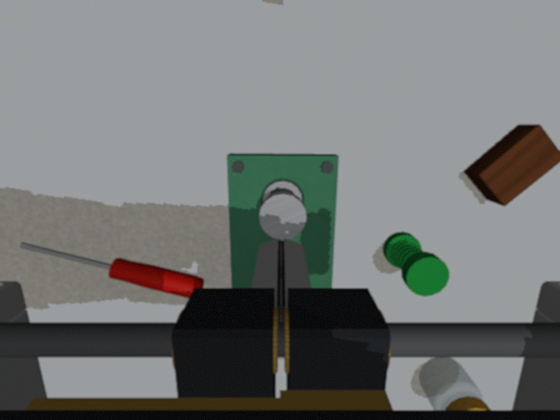

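The cap shows at (282,214) against a prediction of (279,214), so it agrees to about 2 mm. Lowering.

Call:
play_rows:
  series:
    - [[-0.0007,0.04,0.0016],0,1]
    - [[-0.0007,0.06,0.0016],0,1]
    - [[-0.0007,0.072,0.0016],0,1]
    - [[-0.0007,0.076,0.0016],0,1]
    - [[-0.0007,0.078,0.0016],0,1]
    - [[-0.0007,0.08,0.0016],0,1]
    - [[-0.0007,0.082,0.0016],0,1]
    - [[-0.0007,0.082,0.0016],0,1]

```text
clock: 2.95
eef_pos: [554.7, 60.0, 79.2]
eef_rot: [-1.569, 0.001, -1.406]
wrist_force: [-0.3, 0.1, 1.8]
finger_gap: 0.2
```

Call:
play_rows:
  series:
    - [[0,0.002,0],0,1]
    - [[0,0.004,0],0,1]
    - [[0,0.005,0],0,1]
    - [[0,0.005,0],0,1]

```text
clock: 3.35
eef_pos: [554.7, 60.0, 74.2]
eef_rot: [-1.569, 0.001, -1.406]
wrist_force: [-1.5, -0.8, 4.0]
finger_gap: 0.6
```

Call:
play_rows:
  series:
    - [[0,0.003,0],0,1]
    - [[0,0.006,0],0,1]
    - [[0,0.009,0],0,1]
    - [[0,0.01,0],0,1]
    - [[0,0.01,0],0,1]
    - [[0,0.01,0],0,1]

```text
clock: 3.95
eef_pos: [554.9, 60.0, 64.6]
eef_rot: [-1.569, 0.001, -1.406]
wrist_force: [-2.2, -0.6, 8.6]
finger_gap: 0.5
```

Run:
```python
from h import *
f=[]
for i in range(4):
    s=manip.read_state();f.append(s["wrist_force"][2]);manip.camera("top")
print(f,s["eef_pos"])
```

```text
[np.float64(8.555726609542532), np.float64(7.653924080486166), np.float64(7.893892841150664), np.float64(8.354662683641529)] [554.90297522  59.99267846  64.61916577]
```

Call:
play_rows:
  series:
    - [[0,0.003,0],0,1]
    - [[0,0.006,0],0,1]
    - [[0,0.0085,0],0,1]
    - [[0,0.0095,0],0,1]
    - [[0,0.0095,0],0,1]
    - [[0,0.0095,0],0,1]

```text
clock: 4.75
eef_pos: [555.1, 60.0, 55.8]
eef_rot: [-1.569, 0.001, -1.406]
wrist_force: [-4.8, -1.2, 11.8]
finger_gap: 0.6
```

Run:
```python
from h import *
f=[]
for i in range(10):
    s=manip.read_state();f.append(s["wrist_force"][2])
    if i==0: save("scene","e0.png")
    else: manip.camera("top")
print(np.round(f,2),np.mean(f),s["eef_pos"],s["clock"])
im=cv2.imread("pics/e0.png");cv2.imwrite("pics/e.png",cv2.resize(im[175:265,220:320],None,fx=6,fy=6,interpolation=cv2.INTER_CUBIC))
```

```text
[11.76 12.33 11.74 11.09 11.69 11.07 10.86 11.44 11.12 11.96] 11.505921459733162 [555.08774845  59.98996442  55.84966423] 5.2
```

View pics/e.png

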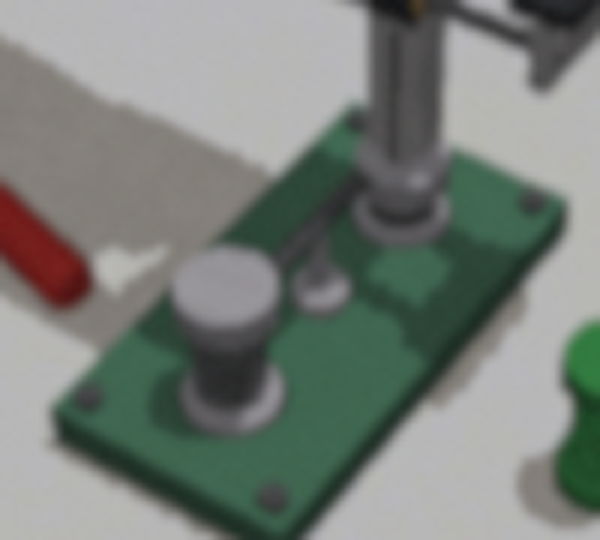

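At about 11.5 N the left cap's top is at z≈56, below the lowest possible pointer edge (63), so this spring is a reject. I'll hold a bit longer and then release.

Call:
play_rows:
  series:
    - [[0,0.0005,0],0,1]
    - [[0,0.0005,0],0,1]
    - [[0,0.0005,0],0,1]
    - [[0,0.0005,0],0,1]
    - [[0,0.0005,0],0,1]
    - [[0,0.0005,0],0,1]
    - [[0,0.0005,0],0,1]
    - [[0,0.0005,0],0,1]

```text
clock: 6.05
eef_pos: [555.2, 60.0, 56.1]
eef_rot: [-1.568, 0.0, -1.406]
wrist_force: [-4.4, -0.5, 12.2]
finger_gap: 0.2
```

Call:
play_rows:
  series:
    - [[0,-0.01,0],0,1]
    - [[0,-0.03,0],0,1]
    - [[0,-0.06,0],0,1]
    - [[0,-0.085,0],0,1]
    - [[0,-0.085,0],0,1]
    - [[0.12,-0.085,-0.0014],0,1]
    - [[0.12,-0.085,-0.0014],0,1]
    - [[0.12,-0.085,-0.0014],0,1]
    - [[0.12,-0.085,-0.0014],0,1]
    - [[0.12,-0.085,-0.0014],0,1]

```text
clock: 7.05
eef_pos: [573.0, -58.4, 140.0]
eef_rot: [-1.569, 0.001, -1.406]
wrist_force: [0.6, -0.4, -0.9]
finger_gap: 0.4
```

Run:
```python
from h import *
s=manip.read_state();print({k:np.round(s[k],4) for k in("clock","eef_pos","eef_rot","wrist_force")})
c=cam("wrist");a=save("wrist","f.png")
for p in([553.5,60,84],[573.3,-58.9,84],[563.4,.5,65]):print(proj(c,p))
```

```text
{'clock': np.float64(7.05), 'eef_pos': array([572.9671, -58.3962, 140.0438]), 'eef_rot': array([-1.5693e+00,  1.1000e-03, -1.4063e+00]), 'wrist_force': array([ 0.5534, -0.3583, -0.8816])}
[279.46879268  51.71253036]
[279.69560371 223.6860591 ]
[279.60374088 142.08845742]
```

View pics/f.png

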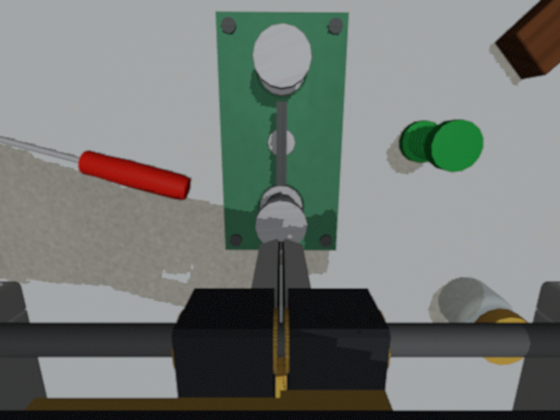

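The left cap is at (282,55), the right cap at (281,222) and the pointer blade runs between them. The fingers are over the right cap. Pressing it in steps.

Call:
play_rows:
  series:
    - [[0,0.03,0.001],0,1]
    - [[0,0.045,0.001],0,1]
    - [[0,0.053,0.001],0,1]
    - [[0,0.056,0.001],0,1]
    - [[0,0.058,0.001],0,1]
    - [[0,0.06,0.001],0,1]
    - [[0,0.06,0.001],0,1]
    - [[0,0.06,0.001],0,1]

```text
clock: 7.9
eef_pos: [574.4, -57.6, 80.9]
eef_rot: [-1.568, 0.001, -1.405]
wrist_force: [-1.2, 0.7, 4.5]
finger_gap: 0.5
```

Call:
play_rows:
  series:
    - [[0,0.002,0],0,1]
    - [[0,0.004,0],0,1]
    - [[0,0.004,0],0,1]
    - [[0,0.004,0],0,1]

```text
clock: 8.3
eef_pos: [574.6, -57.5, 77.4]
eef_rot: [-1.567, 0.001, -1.405]
wrist_force: [-2.0, 2.1, 6.6]
finger_gap: 0.7
```

Call:
play_rows:
  series:
    - [[0,0.002,0],0,1]
    - [[0,0.0035,0],0,1]
    - [[0,0.0035,0],0,1]
    - [[0,0.0035,0],0,1]

```text
clock: 8.7
eef_pos: [575.0, -57.4, 74.7]
eef_rot: [-1.566, 0.001, -1.405]
wrist_force: [-2.6, 2.1, 10.8]
finger_gap: 0.9
```

Run:
```python
from h import *
f=[]
for i in range(6):
    s=manip.read_state();f.append(s["wrist_force"][2]);manip.camera("top")
print(np.round(f,2),np.mean(f),s["eef_pos"])
```

```text
[10.83  9.93  9.56  9.82 10.13 10.96] 10.202747437573096 [574.96959636 -57.4577503   74.70988724]
```

Call:
play_rows:
  series:
    - [[0,0.001,0],0,1]
    - [[0,0.0018,0],0,1]
    - [[0,0.0018,0],0,1]
    - [[0,0.0018,0],0,1]

```text
clock: 9.4
eef_pos: [575.4, -57.4, 73.8]
eef_rot: [-1.565, 0.0, -1.405]
wrist_force: [-2.0, 1.8, 11.5]
finger_gap: 0.6
```

Run:
```python
from h import *
f=[]
for i in range(16):
    s=manip.read_state();f.append(s["wrist_force"][2])
    if i==0: save("scene","g0.png")
    else: manip.camera("top")
print(np.round(f,2),np.mean(f),s["eef_pos"],s["clock"])
im=cv2.imread("pics/g0.png");cv2.imwrite("pics/g.png",cv2.resize(im[175:265,220:320],None,fx=6,fy=6,interpolation=cv2.INTER_CUBIC))
```

```text
[11.45 10.26 10.87 12.14 11.34 11.49 11.11 11.57 12.43  9.88 10.86 11.9
 10.98 11.49 11.74 10.83] 11.270543583820105 [575.3865228  -57.44418054  73.86195199] 10.15
```

View pics/g.png

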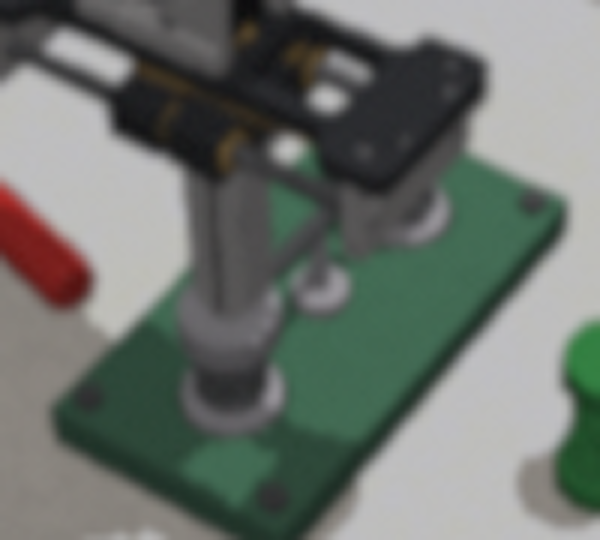

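At about 11.3 N the right cap's top is at z≈74, above the highest possible pointer edge (68), so it is good and stays. I'll hold a little longer with a slight nudge, then lift and move back over the left spring while opening.

Call:
play_rows:
  series:
    - [[0,0.0005,0],0,1]
    - [[0,0.0005,0],0,1]
    - [[0,0.0005,0],0,1]
    - [[0,0.0005,0],0,1]
    - [[0,0.0005,0],0,1]
    - [[0,0.0005,0],0,1]
    - [[0,0.0005,0],0,1]
    - [[0,0.0005,0],0,1]
    - [[0,0.0005,0],0,1]

```text
clock: 11.1
eef_pos: [575.7, -57.4, 74.2]
eef_rot: [-1.564, -0.0, -1.405]
wrist_force: [-3.0, 0.5, 11.0]
finger_gap: -0.1
```

Call:
play_rows:
  series:
    - [[0,-0.005,0],0,1]
    - [[0,-0.02,0],0,1]
    - [[0,-0.05,0],0,1]
    - [[0,-0.066,0],0,1]
    - [[0,-0.066,0],0,0.3]
    - [[-0.119,-0.066,-0.001],0,0.3]
    - [[-0.119,-0.066,-0.001],0,0.3]
    - [[-0.119,-0.066,-0.001],0,0.3]
    - [[-0.119,-0.066,-0.001],0,0.3]
    - [[-0.119,-0.066,-0.001],0,0.3]
    - [[-0.119,-0.066,-0.001],0,0.3]

```text
clock: 12.2
eef_pos: [554.8, 58.6, 139.8]
eef_rot: [-1.564, -0.0, -1.406]
wrist_force: [0.2, -0.4, -0.3]
finger_gap: 53.3
```

Run:
```python
from h import *
s=manip.read_state();print({k:np.round(s[k],4) for k in("clock","eef_pos","eef_rot","wrist_force","finger_gap")})
c=cam("wrist");a=save("wrist","i.png")
for p in([554,59.5,84],[573.3,-58.9,84]):print(proj(c,p))
hsv=cv2.cvtColor(a,cv2.COLOR_RGB2HSV);k=cv2.inRange(hsv,(0,0,100),(179,40,255))
g=cv2.inRange(hsv,(60,80,20),(90,255,255));cs,_=cv2.findContours(g,cv2.RETR_EXTERNAL,cv2.CHAIN_APPROX_NONE)
```

```text
{'clock': np.float64(12.2), 'eef_pos': array([554.7867,  58.5719, 139.7912]), 'eef_rot': array([-1.5643e+00, -1.0000e-04, -1.4065e+00]), 'wrist_force': array([ 0.1956, -0.4007, -0.2651]), 'finger_gap': np.float64(53.2531)}
[278.19569047 221.70390676]
[278.08502501 355.02057675]
```

View pics/i.png

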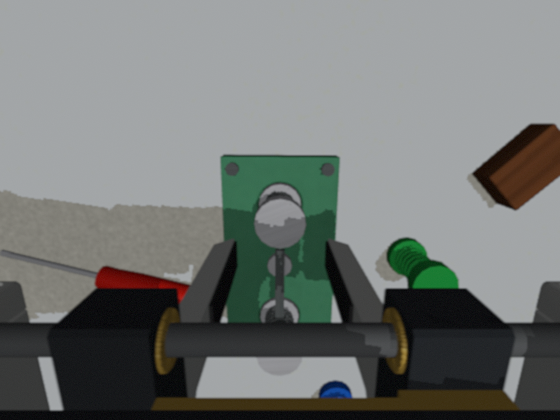

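Both springs are standing; the left cap is at (280,223), predicted (278,222), centred between the open fingers. Going down to grasp the cap.

Call:
play_rows:
  series:
    - [[0,0.04,0],0,0.35]
    - [[0,0.065,0],0,0.35]
    - [[0,0.078,0],0,0.35]
    - [[0,0.081,0],0,0.35]
    - [[0,0.081,0],0,0.5]
    - [[0,0.081,0],0,0.6]
    - [[0,0.081,0],0,1]
    - [[0,0.081,0],0,1]
    - [[0,0.081,0],0,1]
    - [[0,0.081,0],0,1]
    - [[0,0.081,0],0,1]
  squeeze: 15

```text
clock: 13.35
eef_pos: [555.6, 58.6, 59.1]
eef_rot: [-1.564, -0.0, -1.407]
wrist_force: [0.6, 0.2, 0.5]
finger_gap: 39.2
```

Call:
play_rows:
  series:
    - [[0,-0.01,0],0,1]
    - [[0,-0.02,0],0,1]
    - [[0,-0.04,0],0,1]
    - [[0,-0.06,0],0,1]
    - [[0,-0.09,0],0,1]
    - [[0,-0.12,0],0,1]
    - [[0,-0.12,0],0,1]
    - [[0,-0.12,0],0,1]

```text
clock: 14.15
eef_pos: [554.6, 58.5, 179.6]
eef_rot: [-1.563, -0.0, -1.407]
wrist_force: [0.5, 0.3, -2.4]
finger_gap: 39.6
```

Run:
```python
from h import *
s=manip.read_state();print({k:np.round(s[k],4) for k in("clock","eef_pos","eef_rot","wrist_force","finger_gap","joints")})
save("scene","j0.png");im=cv2.imread("pics/j0.png");cv2.imwrite("pics/j.png",cv2.resize(im[90:390,100:400],None,fx=2,fy=2,interpolation=cv2.INTER_CUBIC))
c=cam("scene");print(proj(c,[554.8,59,s["eef_pos"][2]-47]))
```

```text
{'clock': np.float64(14.15), 'eef_pos': array([554.6424,  58.5367, 179.5875]), 'eef_rot': array([-1.5627e+00, -2.0000e-04, -1.4067e+00]), 'wrist_force': array([ 0.5177,  0.3074, -2.3599]), 'finger_gap': np.float64(39.5814), 'joints': array([ 3.9100e-02,  3.3400e-01,  1.5378e+00,  8.0000e-04,  1.2617e+00,
       -1.2530e-01])}
[286.48480922 176.2043482 ]
```

View pics/j.png

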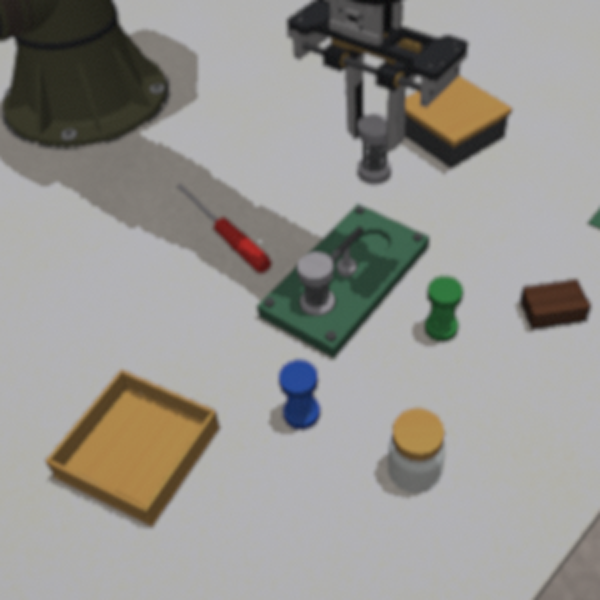

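The spring is held upright with the tester clear. The right spring is still in its pocket. Carrying it to the tin centre, about (574,-312).

Call:
play_rows:
  series:
    - [[0.03,0,-0.0034],0,1]
    - [[0.07,0,-0.008],0,1]
    - [[0.11,0,-0.0124],0,1]
    - [[0.15,0,-0.0169],0,1]
    - [[0.19,0,-0.0214],0,1]
    - [[0.23,0,-0.026],0,1]
    - [[0.27,0,-0.0305],0,1]
    - [[0.31,0,-0.035],0,1]
    - [[0.34,0,-0.0384],0,1]
    - [[0.36,0,-0.0406],0,1]
    - [[0.3687,0,-0.0416],0,1]
    - [[0.3687,0,-0.0416],0,1]
    - [[0.3687,0.03,-0.0416],0,1]
    - [[0.3687,0.06,-0.0416],0,1]
    - [[0.3687,0.08,-0.0416],0,1]
    - [[0.3687,0.08,-0.0416],0,1]

```text
clock: 15.8
eef_pos: [572.9, -309.8, 95.2]
eef_rot: [-1.569, 0.004, -1.405]
wrist_force: [-0.5, 0.5, -1.5]
finger_gap: 39.1
```

Run:
```python
from h import *
s=manip.read_state();print({k:np.round(s[k],4) for k in("clock","eef_pos","eef_rot","wrist_force","finger_gap")})
save("scene","k0.png");im=cv2.imread("pics/k0.png");cv2.imwrite("pics/k.png",cv2.resize(im[190:370,90:340],None,fx=3,fy=3,interpolation=cv2.INTER_CUBIC))
```

```text
{'clock': np.float64(15.8), 'eef_pos': array([ 572.8933, -309.8137,   95.1653]), 'eef_rot': array([-1.5686,  0.0038, -1.4055]), 'wrist_force': array([-0.5477,  0.4961, -1.4947]), 'finger_gap': np.float64(39.1345)}
```

View pics/k.png

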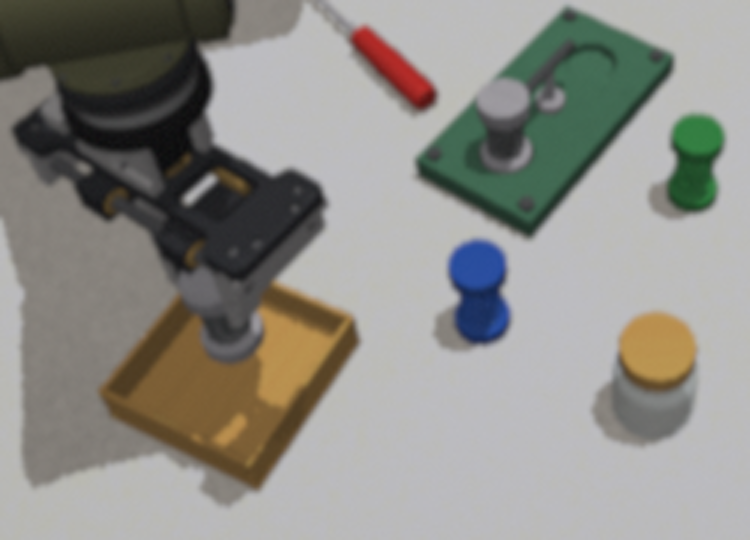

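The spring hangs upright over the tin at (232,335) in the crop, with the tin's centre at about (230,385), so it should land near the middle. Lowering.

Call:
play_rows:
  series:
    - [[0.002,0.02,0],0,1]
    - [[0.002,0.034,0],0,1]
    - [[0.002,0.04,0],0,1]
    - [[0.002,0.042,0],0,1]
    - [[0.002,0.0425,0],0,1]
    - [[0.002,0.0425,0],0,1]

```text
clock: 16.45
eef_pos: [574.5, -312.6, 55.8]
eef_rot: [-1.566, 0.001, -1.406]
wrist_force: [-0.2, -0.3, -1.3]
finger_gap: 39.4
```

Call:
play_rows:
  series:
    - [[0,0.0015,0],0,1]
    - [[0,0.003,0],0,1]
    - [[0,0.003,0],0,1]
    - [[0,0.003,0],0,1]

```text
clock: 16.85
eef_pos: [574.6, -312.6, 53.0]
eef_rot: [-1.565, 0.001, -1.406]
wrist_force: [-0.0, 0.0, 0.1]
finger_gap: 39.5
```

Call:
play_rows:
  series:
    - [[0,0.001,0],0,1]
    - [[0,0.0015,0],0,1]
    - [[0,0.0015,0],0,1]
    - [[0,0.0015,0],0,1]

```text
clock: 17.25
eef_pos: [574.7, -312.6, 51.5]
eef_rot: [-1.565, 0.001, -1.406]
wrist_force: [-0.2, 1.2, 0.9]
finger_gap: 39.4
```

It is on the floor. Opening gently, then rising straight up.

Call:
play_rows:
  series:
    - [[0,0,0],0,0.55]
    - [[0,0,0],0,0.5]
    - [[0,0,0],0,0.45]
    - [[0,0,0],0,0.4]
    - [[0,0,0],0,0.4]
    - [[0,0,0],0,0.4]
    - [[0,-0.01,0],0,0.4]
    - [[0,-0.03,0],0,0.4]
    - [[0,-0.06,0],0,0.4]
    - [[0,-0.1,0],0,0.4]
    - [[0,-0.14,0],0,0.4]
    - [[0,-0.16,0],0,0.4]
    - [[0,-0.16,0],0,0.4]
    - [[0,-0.16,0],0,0.4]

```text
clock: 18.65
eef_pos: [573.7, -312.8, 211.3]
eef_rot: [-1.565, 0.001, -1.406]
wrist_force: [-0.7, 0.3, -1.1]
finger_gap: 56.7
```

Run:
```python
from h import *
save("scene","l0.png");im=cv2.imread("pics/l0.png");cv2.imwrite("pics/l.png",cv2.resize(im[130:370,90:420],None,fx=2.4,fy=2.4,interpolation=cv2.INTER_CUBIC))
s=manip.read_state();print(s["clock"],s["eef_pos"],s["finger_gap"],s["wrist_force"])
```

```text
18.7 [ 573.42582724 -312.64558362  210.34641361] 56.28306016182952 [ 0.96901628  0.24961851 -0.06423182]
```

View pics/l.png

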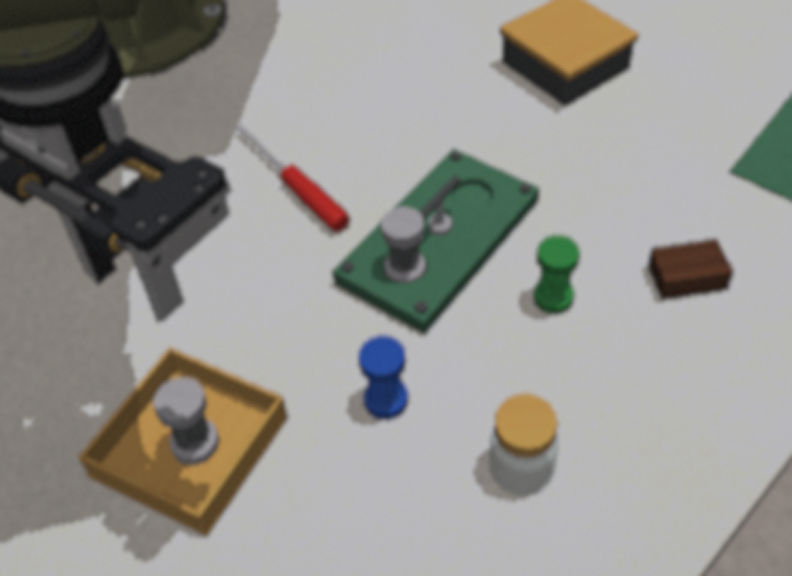

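The spring stands upright near the tin's centre at (193,430), the other is in the right pocket, and the bystanders are untouched.

```bash
python3 -c "
from cell import manip
print(manip.sign_off())"
```

```text
the job is handed in; nothing more can be done
None
```

I tested both springs, moved the left one to the open tin as a reject, left the right one in its pocket, and handed the job in at about 19 s on the clock.

| Spring | Force held | Hold time | Cap top under load | Result |
|---|---|---|---|---|
| Left | about 11.5–12 N | over 1 s | about 56 mm | below the pointer, moved to the tin |
| Right | about 11.3 N | over 1.5 s | about 74 mm | above the pointer, left in place |

- **Pointer height:** I never measured it. Both results fall clearly outside its stated 63–68 mm range, so the exact height doesn't change the outcome.
- **Forces:** the wrist readings scatter by roughly 1 N. The highest reading was about 12.4 N, well under 20 N.
- **Final picture:** the rejected spring stands upright near the tin's centre and the right spring is still in its pocket. The other items look unmoved, and the gripper is open and well clear of everything. I judged this by eye and did not measure final positions.

No check failed or disagreed.

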